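# Change the mould in a tart press

### The arm

A 7-joint arm with a two-finger parallel gripper is mounted at the origin on the work surface. World frame = base frame: x ahead of the robot, y to its left, z up, the work surface at z = 0. Lengths are in m, angles in rad, forces in N, time in s.
With the tool pointing down it reaches from about 0.4 to 0.875 m from the base axis. Payload 19.3 kg.
Tool frame: the origin (TCP) lies at the very end of the fingers, on their centre line; the grasp point (between the pads) lies 19 mm behind it; z points along the fingers, y is the line along which they close (so a half turn about z gives the same grasp; the last joint's range is limited). The gripper opens to 85 mm and grips with 20 to 120 N. Pads are 22 mm wide; open, the fingers measure 114 mm over their backs; the gripper's body (76 mm by 85 mm) begins 54 mm behind the grasp point. The pads swing forward as they close: fully open they stand 13 mm farther back than shut.
Start: joints at [-1.307, 0.521, -0.036, 1.599, 0.021, 1.021, -0.113], TCP at [0.205, 0.59, 0.202] pointing down, gripper open.
Joint ranges: [-2.91, 2.91], [-0.3, 2.13], [-1.5, 1.42], [0.17, 2.43], [-1.26, 4.41], [0.16, 1.93], [-2.52, 2.52]. Speed limits (rad/s): [1.89, 1.89, 2.39, 2.39, 3.01, 3.01, 3.01].

### API

Orientations are given as [roll, pitch, yaw] about the fixed x, y, z axes, in that order (R = Rz(yaw) Ry(pitch) Rx(roll)).
In Python, from workcell import bot gives the robot as it stands.
- The arm moves only by the tool servo_tool, never from a script. Its argument "plan" is a list of rows, each a list of 7 numbers: the finger opening in cm, from 0 to 8.54, then the shift along the tool's x, y, z in cm, then the turn, a rotation vector about the tool's x, y, z in degrees. In form: [[fingers, x, y, z, wx, wy, wz], ...]. A call has 1 to 10 rows; each row is the pose to reach, as a shift and turn from the pose commanded when the call began, along the tool's axes at that moment; what a row does not reach only later rows make up. A row lasts 1/10 s, in which the tool goes at most 50 mm and 8.59 degrees, less where a joint would pass 70% of its speed; a pose out of reach is approached as far as the arm can. A call with a gripper value outside its range is refused whole. The fingers move at their own pace and stop on an object; "force" is the grip in N (left out, the last holds). Time passes only in rows, so rows that repeat a pose let the fingers close. It gives the time, the measured TCP pose, the force, the opening and the grip force at its end, in the units of the state.
- bot.observe(): the state, without advancing time (a new reading comes with each control period).
- bot.grab_frame(name): name is "side" or "top"; returns a dict with "frame" (420x560x3 uint8, blue, green, red), "mtx" (3x3 intrinsics, pixels), "R" (3x3) and "t" (3): a world point X has camera coordinates R X + t. Camera axes: x right, y down, z forward; pixel columns grow to the right and rows downward; lengths in m; the calibration is good to about 2 mm. A picture is of the moment at which its call begins. There is no depth.
- bot.job_done(): hands the job in; it is judged then, once.
The state is a dict: "clock": time; "qpos": joint angles; "qd": joint speeds; "joint_efforts": joint torques, N m; "position": TCP position; "tool_rot": TCP orientation; "force": force on the tool from outside, world axes, zero at the start; "moment": the same for the moment, N m; "grip_width": finger opening in m; "finger_force": force on a finger pad.
Only numpy, scipy, OpenCV 4.12 (cv2) and the standard library are available. Lean on these libraries where they do the work, as an engineer would, in place of code of your own. Each camera call takes 0.05 s, during which the arm holds its last target. There are 200 camera calls.

### The job

Change the mould in the tart press: draw the bolt that bars the nest, slide the mould that is under the press head out and park it in the empty parking place, then slide the other mould into the nest until it is fully home against the back stop, and shoot the bolt fully into its keeper again. Slide the moulds flat on the bed, never lifting them, and do not knock the press head or disturb the things standing around.

Things in the scene. Friction and masses are not known exactly. Their poses are not given: they have to be found in the camera images.
- nest_home (a point): Where the middle of a mould's block (half-way up) lies when fully home in the nest of the fixed press: 53 mm above the bench, 13 mm above the steel bed on which the moulds slide. Its axes are the press's: x into the nest, roughly to the robot's left (within 12 degrees), y roughly towards the robot, z up. The nest is a pocket 78 mm wide (y), cheeks 16 mm high, back stop at x = +46 mm from here.
- mouth (a point): Middle of the nest's mouth on the bed, 58 mm in front of (press -x) nest_home, 40 mm above the bench, press axes. Its corners are bevelled, opening it to 96 mm on the table side. The bolt bars it. A rib, 16 mm thick (x) and 20 mm high, runs along y on both sides of it between the parking table and the nest.
- lane_mid (a point): Middle of the parking table on the bed (press axes), 58 mm in front of the mouth: a lane 100 mm wide in x and 240 mm long in y, rims 16 mm high. It has three places: near the robot (y about +80 mm), far (y about -80 mm), and the middle one, the way into the nest, which is kept clear.
- free_place (a point): Middle of the empty parking place (the near or the far one), at the height of a parked block's middle, press axes. The middle of the used mould's block belongs here.
- head_front (a point): Middle of the lower front edge of the press head's white crosshead (70 mm deep in x, 196 mm wide in y), 175 mm above the bench, 40 mm behind the mouth, 13 mm behind the middle of the tab of a mould that is home. A gripper held straight down over that tab hits it: lean the tool back out of the nest (towards press -x, the robot's right) by 30 to 40 degrees, fingers pointing down and into the nest.
- head: The fixed press head over the nest: crosshead, air cylinder (up to 320 mm), two 22 mm pillars 68 mm behind the mouth at y = +-76 mm, and a round punch, 52 mm across, hanging down to 118 mm above the bench with its front 44 mm behind the mouth. Origin at bench level below the mouth's middle, press axes.
- round_mould_mid (a point): Mould with a round cavity, at first home in the nest. Loose plain aluminium block 92 (x) by 72 (y) by 26 mm high, 0.3 to 0.5 kg, slippery. This point is the block's middle, 13 mm above its underside; x points away from its tab, nearly along the press's x. The tab is an upright plate on top near the front edge, 24 mm long (x), 10 mm thick (y), rising 46 mm above the block; grip it across the 10 mm.
- round_mould_tab (a point): Grip point in the middle of the round mould's tab: 31 mm in front of (-x) and 41 mm above the block's middle, 94 mm above the bench; 18 mm below the tab's top edge, 28 mm above the block's top.
- square_mould_mid (a point): Mould with a square cavity, otherwise the same as the round one (block 92 by 72 by 26 mm, same tab). At first it stands in the near or the far parking place. This point is the block's middle, 13 mm above its underside.
- square_mould_tab (a point): Grip point in the middle of the square mould's tab, placed as on the round mould.
- bolt (a joint): Position of the bolt in m: 0 = fully shot, tip 18 mm into the keeper on the far side of the mouth; 0.100 = fully drawn towards the robot (the mouth is clear from 0.094). A 12 mm steel rod lying along the press's y across the mouth, its axis 13 mm above the bed; 2 N of friction, no spring, stays where it is left.
- bolt_handle (a point): On the axis of the bolt's upright handle, a 14 mm steel pin rising from the barrel (60 mm above the bench) to 110 mm; this point is 94 mm above the bench, in line with the mouth and 52 mm from its middle (press +y, robot side) when shot. It moves along the press's +y as the bolt is drawn. It stands close in front of the press head: take it with the tool leaned back, as the tab.
- dredger: Bystander: aluminium flour dredger, 72 mm across, 102 mm high, left of the press; origin at the centre of its underside.
- tins: Bystander: stack of tartlet tins, 110 mm across, 43 mm high, right of the press, nearer the robot; origin at the centre of its underside.
- pot: Bystander: open steel pot, 110 mm across, 85 mm high, right of the press, farther from the robot; origin at the centre of its underside.
There are look-alikes about, which are no part of the job. Leave any red look-alike of the part that bears round_mould_mid alone.

How it is judged:
On the way, in this order (a step that is already met when the one before it is completed fails the run):
1. the bolt is drawn (value of joint bolt above 0.09 m), for 0.1 s.
2. the round mould stands in the empty parking place, within 20 mm of its middle (horizontal distance between round_mould_mid and free_place below 0.02 m), for 0.2 s.
3. the square mould is home in the nest, within 6 mm of the back stop (x of square_mould_mid in the frame of nest_home above -0.006 m and horizontal distance between square_mould_mid and nest_home below 0.008 m), for 0.2 s.
At the end, for the whole second after the job is handed in: The square mould is home in the nest (within 6 mm of the back stop), the round mould stands in what was the empty parking place (within 20 mm of its middle), the bolt is shot to within 8 mm of its end stop, and both moulds are at rest (all of step 3 and horizontal distance between round_mould_mid and free_place below 0.02 m and value of joint bolt below 0.008 m and linear speed of each of square_mould, round_mould below 0.02 m/s); the robot touches nothing.
It fails at once if a mould is lifted more than 12 mm off the bed (z of any of round_mould_mid, square_mould_mid in the frame of nest_home above 0.012 m).
It fails at once if the robot knocks the press head (over 15 N) (contact force between any of the arm, the fingers and head above 15 N).
It fails at once if a bystander is moved by more than 30 mm (distance of any of dredger, tins, pot from where it was at the start of the episode above 0.03 m).
It also fails if it takes over 69 s, if anything falls off the work surface, if the arm or the gripper's body presses on something with over 40 N, if the wrist force passes 120 N, or if a joint passes its speed limit or range.

## Working session

There is one attempt and no reset: what is moved stays moved. The work goes in short steps, Python scripts to look and compute and a tool call to move; the robot and the scene stay as the last step left them, time stands still between calls to the robot, and variables do not carry over. Pictures are saved under pics/ and viewed, at most 10 in all, crops included, and the job is handed in when it is done.

Besides the shell and the picture viewer there is one more tool, called after "Emit:" as name([rows], argument=value, ...), one row to a line, values as JSON. servo_tool: Moves the arm, as the interface text tells. Its arguments: {"type":"object","properties":{"plan":{"type":"array","items":{"type":"array","items":{"type":"number"}}},"force":{"type":"number"}},"required":["plan"]}

```bash
ls; mkdir -p pics; python3 - <<'E'
from workcell import bot
import cv2,numpy as np
for n in("side","top"):
    d=bot.grab_frame(n);cv2.imwrite(f"pics/{n}0.png",d["frame"]);np.savez(f"{n}.npz",mtx=d["mtx"],R=d["R"],t=d["t"])
    print(n,-d["R"].T@d["t"])
print(bot.observe())
E
```

```text
pics
side [ 0.48225406 -1.04121927  0.70979782]
top [0.49934255 0.02206341 1.7084151 ]
{'clock': 0.1, 'qpos': array([-1.3071954 ,  0.52194006, -0.03629437,  1.59994859,  0.02119484,
        1.02109616, -0.11280072]), 'qd': array([ 8.42168790e-04, -7.00942225e-04, -1.34869201e-03, -5.66913873e-04,
        6.57461238e-04,  1.84321468e-04, -5.63590844e-05]), 'joint_efforts': array([ 4.65430450e-03, -9.28488064e+01,  1.98479444e+00, -3.70541739e+01,
        1.82049576e-02,  5.12635845e-03, -4.67358973e-05]), 'position': array([0.20471604, 0.59017339, 0.20139348]), 'tool_rot': array([-3.14058858e+00,  8.24194389e-05,  2.80774866e+00]), 'force': array([ 0.24928663,  0.58758925, -0.51796426]), 'moment': array([0.08145812, 0.04893917, 0.04397339]), 'finger_force': 0.0, 'grip_width': 0.08535148004872667}
```

View pics/side0.png

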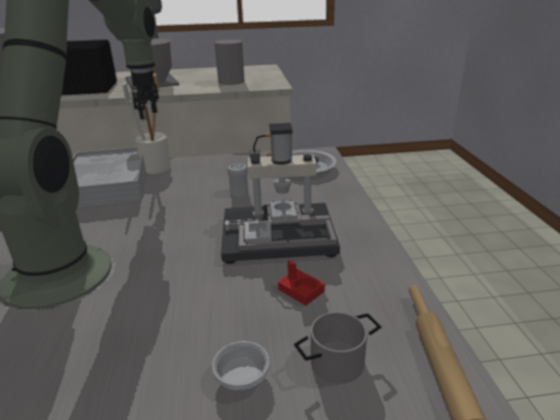

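View pics/top0.png

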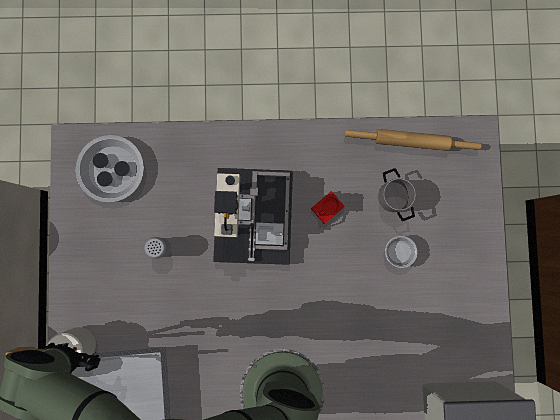

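The side view shows the press at about (280,200), and the top view shows it at (253,215). The mould in the near place is at top (270,235) and the one in the nest at (247,208). The red look-alike is at (328,207) in the top view. I'll take one close crop of both views.

```bash
python3 - <<'E'
import cv2,numpy as np
s=cv2.imread("pics/side0.png")[140:265,215:345];t=cv2.imread("pics/top0.png")[162:270,208:300]
f=lambda a,w,h:cv2.resize(a,(w,h),interpolation=cv2.INTER_CUBIC)
cv2.imwrite("pics/crop_s.png",f(s,780,750)[:600*2][150:750])
cv2.imwrite("pics/crop_t.png",f(t,506,594))
E
```

```text
(no output)
```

View pics/crop_s.png

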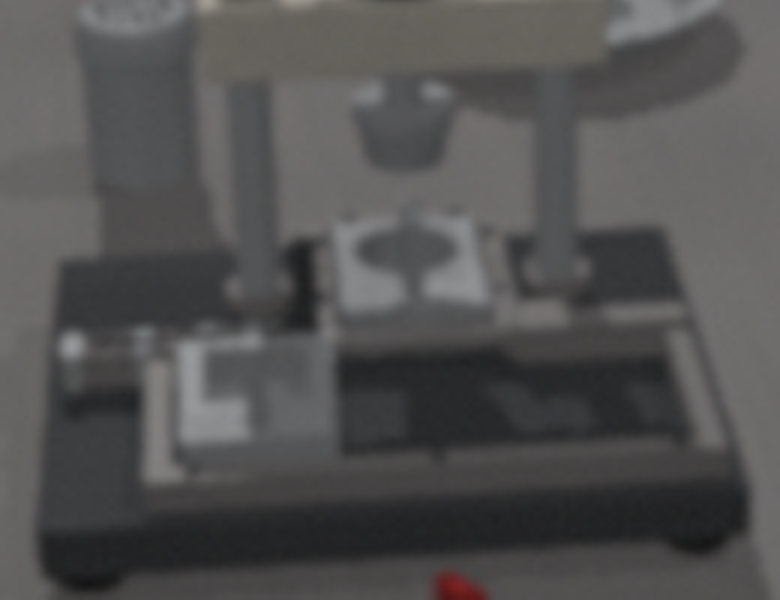

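View pics/crop_t.png

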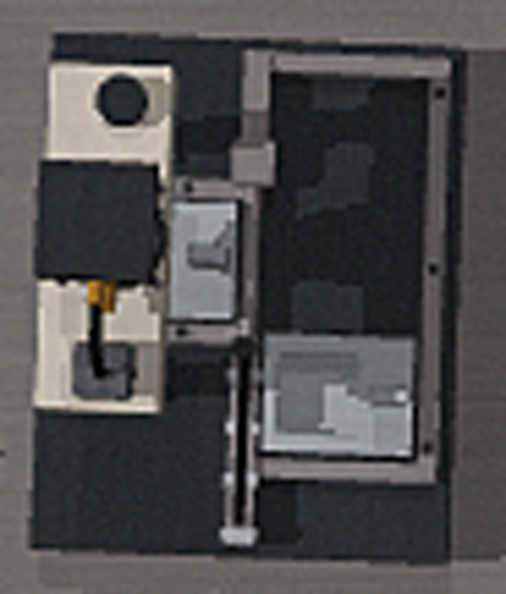

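```bash
cat > h.py <<'E'
import numpy as np,cv2
from scipy.optimize import least_squares
from scipy.spatial.transform import Rotation as Ro
C={n:np.load(n+".npz") for n in("side","top")}
def proj(n,X):
    c=C[n];p=(np.atleast_2d(X)@c["R"].T+c["t"])@c["mtx"].T
    return p[:,:2]/p[:,2:]
def ray(n,uv,z):
    c=C[n];o=-c["R"].T@c["t"];d=c["R"].T@np.linalg.solve(c["mtx"],[*uv,1]);return o+d*(z-o[2])/d[2]
def W(P,X):  # press frame (origin mouth at bench) mm -> world m
    X=np.atleast_2d(X)/1000.;c,s=np.cos(P[2]),np.sin(P[2])
    return np.c_[P[0]+c*X[:,0]-s*X[:,1],P[1]+s*X[:,0]+c*X[:,1],X[:,2]]
E
cat > fit.py <<'E'
from h import *
T=[((-8,-120,58),(273,72)),((-108,-120,56),(428,78)),((-108,120,56),(413,459)),((-8,120,58),(260,459)),((12,-36,66),(239,200)),((12,36,66),(236,320))]
S=[((-8,-120,60),(668,325)),((-108,-120,56),(694,442)),((12,36,66),(335,312)),((12,-36,66),(495,303))]
X=np.array([a for a,_ in T+S],float);tt=np.array([(208+u/5.5,162+v/5.5) for _,(u,v) in T]);ss=np.array([(215+u/6,140+(v+150)/6) for _,(u,v) in S])
def f(P):
    w=W(P,X);return np.r_[(proj("top",w[:6])-tt).ravel(),(proj("side",w[6:])-ss).ravel()]
r=least_squares(f,[.6,.05,1.57],loss="soft_l1");P=r.x;print(P,np.degrees(P[2]));print(f(P).reshape(-1,2).round(1))
np.save("P.npy",P)
s=cv2.imread("pics/side0.png");t=cv2.imread("pics/top0.png")
# square block corners top
print("sq",[ray("top",(208+u/5.5,162+v/5.5),.066).round(4) for u,v in((263,335),(416,338),(413,458),(262,452))])
big={"top":cv2.resize(t[162:270,208:300],(506,594),interpolation=3),"side":cv2.resize(s[140:265,215:345],(780,750),interpolation=3)[150:]}
m=dict(top=(5.5,208,162,0),side=(6,215,140,150))
def line(n,a,b,c=(0,255,0)):
    k,u0,v0,o=m[n];q=(proj(n,W(P,[a,b]))-[u0,v0])*k-[0,o];q=q.round().astype(int).tolist();cv2.line(big[n],tuple(q[0]),tuple(q[1]),c,1)
for n in big:
    def box(x0,x1,y0,y1,z,c):
        p=[(x0,y0,z),(x1,y0,z),(x1,y1,z),(x0,y1,z)]
        for i in range(4):line(n,p[i],p[(i+1)%4],c)
    box(-108,-8,-120,120,56,(0,255,0));box(12,104,-36,36,66,(0,0,255));box(12,104,-36,36,40,(0,0,255))
    line(n,(40,-98,175),(40,98,175),(255,0,0));line(n,(0,52,60),(0,52,110),(0,255,255));line(n,(27,0,66),(27,0,112),(255,255,0))
    line(n,(15,0,112),(39,0,112),(255,255,0))
out=np.zeros((600,800,3),np.uint8);a=cv2.resize(big["top"],(345,405));b=cv2.resize(big["side"],(455,350));out[:405,:345]=a;out[:350,345:]=b
cv2.imwrite("pics/fit.png",out)
E
python3 fit.py
```

```text
[0.62154171 0.0799109  1.50647277] 86.31453145994915
[[ 0.6 -0.7]
 [ 1.6 -0.4]
 [ 1.6  0.5]
 [-0.1 -0.6]
 [-0.3  0.1]
 [-0.7 -0.5]
 [-1.3 -0.4]
 [-0.1 -0.6]
 [ 0.4 -0.5]
 [-1.8 -0.3]]
sq [array([0.5749, 0.0756, 0.066 ]), array([ 0.5708, -0.0182,  0.066 ]), array([ 0.4974, -0.0145,  0.066 ]), array([0.5033, 0.0777, 0.066 ])]
```

View pics/fit.png

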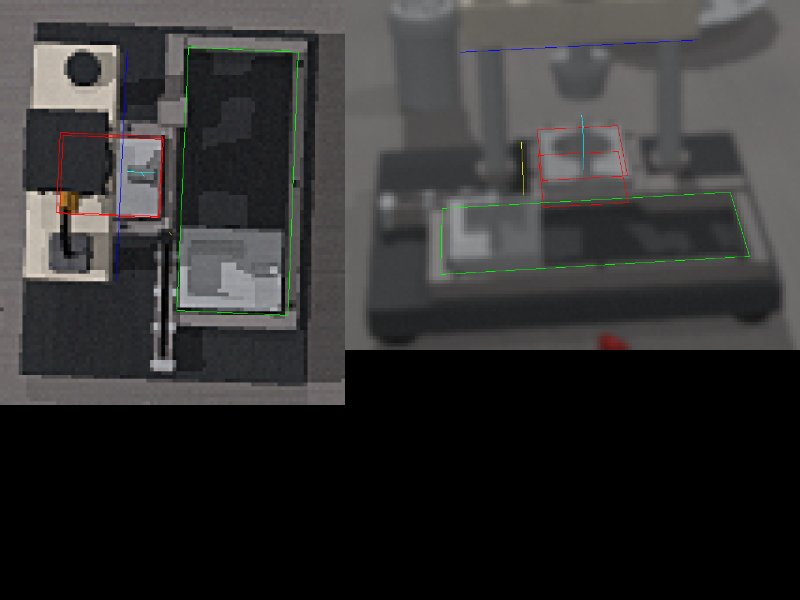

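The pictures show the following:
- **Fit:** the model overlay matches the press in both views to about 3 mm, with yaw at about 86.3°. The handle is the dark pin at side crop (305,285).
- **Moulds:** the round mould is home and the square mould is in the near place, so the far place is free.
- **Possible confusions:** the red look-alike at top (328,207) is excluded. The bystanders are well off to the sides.

Next I'll plan the approach.

```bash
cat > go.py <<'E'
import sys
from h import *
from workcell import bot
P=np.load("P.npy");s=bot.observe();p=s["position"];R=Ro.from_euler("xyz",s["tool_rot"])
c,sn=np.cos(P[2]),np.sin(P[2])
px=np.array([c,sn,0]);py=np.array([-sn,c,0]);pz=np.array([0,0,1.])
g=p-.019*R.apply([0,0,1]);d=g-np.r_[P[:2],0]
print("clock %.1f grasp press mm"%s["clock"],(np.array([d@px,d@py,d@pz])*1000).round(1),"F press",np.round([s["force"]@a for a in(px,py,pz)],1),"w %.4f ff %.0f"%(s["grip_width"],s["finger_force"]),"q",s["qpos"].round(2))
for a in sys.argv[1:]:   # x,y,z,lean of grasp point in press mm
    x,y,z,L=map(float,a.split(","));L=np.radians(L)
    tx=px*np.cos(L)+pz*np.sin(L);tz=px*np.sin(L)-pz*np.cos(L);Rt=Ro.from_matrix(np.c_[tx,-py,tz])
    t=W(P,(x,y,z))[0]+.019*tz
    print(a,"cm",(R.inv().apply(t-p)*100).round(2),"deg",np.degrees((R.inv()*Rt).as_rotvec()).round(1),"world",t.round(3))
E
python3 go.py -- 2>/dev/null; python3 go.py 30,200,330,0 -120,90,300,25 -90,52,290,25
```

```text
clock 0.1 grasp press mm [482.4 448.8 220.4] F press [ 0.6 -0.2 -0.5] w 0.0854 ff 0 q [-1.31  0.52 -0.04  1.6   0.02  1.02 -0.11]
clock 0.1 grasp press mm [482.4 448.8 220.4] F press [ 0.6 -0.2 -0.5] w 0.0854 ff 0 q [-1.31  0.52 -0.04  1.6   0.02  1.02 -0.11]
30,200,330,0 cm [-36.03 -37.   -10.92] deg [-0.   0.  74.6] world [0.424 0.123 0.311]
-120,90,300,25 cm [-50.41 -47.75  -8.09] deg [-16.3  21.4  73.3] world [ 0.525 -0.026  0.283]
-90,52,290,25 cm [-53.27 -43.84  -7.09] deg [-16.3  21.4  73.3] world [0.564 0.001 0.273]
```

Emit:
servo_tool([
  [5, 0, 0, -5, 0, 0, 8],
  [5, -4, -4, -9, 0, 0, 16],
  [5, -36, -37, -10.9, 0, 0, 74.6],
  [5, -36, -37, -10.9, 0, 0, 74.6],
  [5, -36, -37, -10.9, 0, 0, 74.6],
  [5, -36, -37, -10.9, 0, 0, 74.6],
  [5, -36, -37, -10.9, 0, 0, 74.6],
  [5, -36, -37, -10.9, 0, 0, 74.6],
  [5, -36, -37, -10.9, 0, 0, 74.6],
  [5, -36, -37, -10.9, 0, 0, 74.6],
])

```text
clock: 1.1
position: [0.3917, 0.1901, 0.3062]
tool_rot: [-3.142, -0.0, 1.501]
force: [1.0, 0.5, 1.7]
grip_width: 0.0501
finger_force: 0.0
```

```bash
python3 go.py 30,200,330,0 -120,90,280,25 -85,53,200,25
```

```text
clock 1.1 grasp press mm [ 95.1 236.4 325.2] F press [ 0.5 -1.   1.7] w 0.0501 ff 0 q [-0.97  0.1   0.42  1.94 -0.04  1.11 -0.6 ]
30,200,330,0 cm [-6.49  3.68 -0.48] deg [-0.  -0.  -0.3] world [0.424 0.123 0.311]
-120,90,280,25 cm [-20.63  14.76   4.34] deg [ 0.1 25.  -0.3] world [ 0.525 -0.026  0.263]
-85,53,200,25 cm [-17.11  18.44  12.34] deg [ 0.1 25.  -0.3] world [0.564 0.007 0.183]
```

Emit:
servo_tool([
  [5, -4, 1, 0, 0, 4, 0],
  [5, -8, 3, 0.5, 0, 8, 0],
  [5, -12, 6, 1.5, 0, 14, 0],
  [5, -16, 9, 2.5, 0, 20, 0],
  [5, -19, 12.5, 4, 0, 25, -0.3],
  [5, -20, 15.5, 6.5, 0, 25, -0.3],
  [5, -18.5, 17.5, 10, 0, 25, -0.3],
  [5, -17.1, 18.4, 12.3, 0, 25, -0.3],
  [5, -17.1, 18.4, 12.3, 0, 25, -0.3],
  [5, -17.1, 18.4, 12.3, 0, 25, -0.3],
])

```text
clock: 2.1
position: [0.5633, 0.0093, 0.1816]
tool_rot: [-3.139, -0.436, 1.51]
force: [-0.2, -0.9, -0.6]
grip_width: 0.0498
finger_force: 0.0
```

```bash
python3 go.py 0,53,95,25; python3 - <<'E'
from h import *
from workcell import bot
P=np.load("P.npy")
o=np.zeros((600,800,3),np.uint8)
for i,(n,r) in enumerate(dict(side=(165,265,215,345),top=(162,270,208,300)).items()):
    f=bot.grab_frame(n)["frame"]
    c=f[r[0]:r[1],r[2]:r[3]]
    if i==0:o[:345,:448]=cv2.resize(c,(448,345),interpolation=3)
    else:o[:405,450:795]=cv2.resize(c,(345,405),interpolation=3)
cv2.imwrite("pics/pre.png",o)
E
```

```text
clock 2.1 grasp press mm [-82.2  53.5 198.8] F press [-0.9  0.1 -0.6] w 0.0498 ff 0 q [-0.24  0.57  0.56  1.81 -0.82  1.11  0.69]
0,53,95,25 cm [ 3.07  0.11 12.88] deg [-0.2  0.   0.2] world [0.569 0.091 0.078]
```

View pics/pre.png

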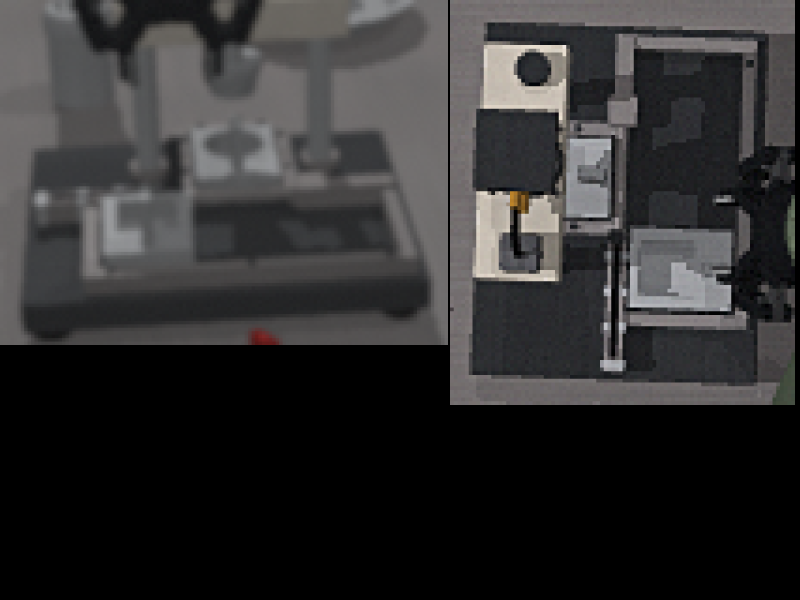

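The open fingers, at (725,235) in the composite, line up with the dark handle top at (617,235). I'll advance along the tool axis.

Emit:
servo_tool([
  [5, 3.1, 0.1, 2, 0, 0, 0],
  [5, 3.1, 0.1, 5, 0, 0, 0],
  [5, 3.1, 0.1, 8, 0, 0, 0],
  [5, 3.1, 0.1, 10.5, 0, 0, 0],
  [5, 3.1, 0.1, 12.5, 0, 0, 0],
  [5, 3.1, 0.1, 12.8, 0, 0, 0],
  [0.5, 3.1, 0.1, 12.8, 0, 0, 0],
  [0.5, 3.1, 0.1, 12.8, 0, 0, 0],
  [0.5, 3.1, 0.1, 12.8, 0, 0, 0],
  [0.5, 3.1, 0.1, 12.8, 0, 0, 0],
], force=40)

```text
clock: 3.2
position: [0.5704, 0.091, 0.0811]
tool_rot: [3.139, -0.436, 1.511]
force: [-1.6, -1.8, 5.8]
grip_width: 0.0049
finger_force: 3.0
```

```bash
python3 go.py 0,153,95,25
```

```text
clock 3.2 grasp press mm [-0.3 51.8 98.3] F press [-1.9  1.5  5.8] w 0.0049 ff 3 q [-0.31  0.69  0.44  1.9  -1.    0.89  0.75]
0,153,95,25 cm [ -0.07 -10.12   0.31] deg [ 0.  -0.   0.3] world [0.469 0.098 0.078]
```

The fingers closed to 5 mm, so they missed the pin. I'll look at the picture.

```bash
cat > look.py <<'E'
import sys
from h import *
from workcell import bot
o=np.zeros((600,800,3),np.uint8)
c=bot.grab_frame("side")["frame"][165:245,215:345];o[:300,:488]=cv2.resize(c,(488,300),interpolation=3)
c=bot.grab_frame("top")["frame"][175:270,230:300];o[:420,490:800]=cv2.resize(c,(310,420),interpolation=3)
cv2.imwrite("pics/"+sys.argv[1],o)
E
python3 look.py miss.png
```

```text
(no output)
```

View pics/miss.png

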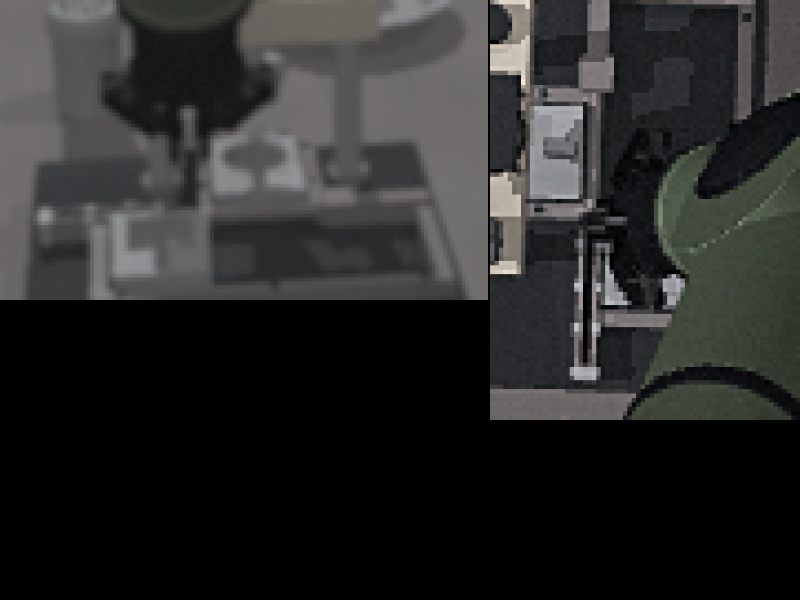

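```bash
python3 - <<'E'
from h import *
from workcell import bot
P=np.load("P.npy");s=bot.observe();R=Ro.from_euler("xyz",s["tool_rot"])
def show(l,X):
    a=(proj("side",X)-[215,165])*[488/130,300/80];b=(proj("top",X)-[230,175])*[310/70,420/95]+[490,0];print(l,a.round(0).tolist(),b.round(0).tolist())
show("pin 60/110",W(P,[(0,52,60),(0,52,110)]))
show("tcp",s["position"]);show("tcp-40",s["position"]-.04*R.apply([0,0,1]))
show("guide ends",W(P,[(0,120,60),(0,36,60)]))
E
```

```text
pin 60/110 [[192.0, 209.0], [189.0, 152.0]] [[595.0, 219.0], [592.0, 216.0]]
tcp [[190.0, 180.0]] [[583.0, 217.0]]
tcp-40 [[189.0, 149.0]] [[604.0, 216.0]]
guide ends [[104.0, 214.0], [212.0, 208.0]] [[591.0, 308.0], [596.0, 198.0]]
```

```bash
python3 - <<'E'
from h import *
P=np.load("P.npy")
for n,X in(("side",[(0,52,60),(0,52,110)]),("top",[(0,52,60),(0,52,110),(0,152,110)])):
    print(n,proj(n,W(P,X)).round(1).tolist())
g=cv2.cvtColor(cv2.imread("pics/side0.png"),6)
print("side cols 255-282");[print(r,g[r,255:283]) for r in range(188,226,2)]
g=cv2.cvtColor(cv2.imread("pics/top0.png"),6)
print("top cols 243-262");[print(r,g[r,243:263]) for r in range(210,240,2)]
E
```

```text
side [[266.1, 220.7], [265.3, 205.5]]
top [[253.7, 224.6], [253.1, 224.0], [251.7, 254.5]]
side cols 255-282
188 [ 84  84  82  79  80  92 106 110 110 109 109 108 108 108 109 109 109 109
 108  99  88  77  75  77  78  78  78  77]
190 [ 84  84  82  80  79  88 102 107 109 110 108 108 108 106 107 107 108 108
 108 106  93  80  75  74  76  77  77  76]
192 [ 83  84  83  80  78  87 100 107 109 109 108 109 107 107 107 106 107 107
 107 107 103  95  86  81  80  80  80  80]
194 [ 82  83  83  80  77  83  96 105 106 107 107 107 107 107 107 107 106 106
 107 107 107 106 105 103 103 101  99 100]
196 [ 83  83  83  81  79  84  96 105 107 107 106 107 107 106 107 107 107 105
 106 106 106 107 106 107 106 106 107 107]
198 [ 84  84  83  81  80  84  96 103 107 107 106 107 107 107 107 108 107 106
 106 107 106 106 107 106 106 107 108 106]
200 [ 84  84  84  81  79  81  94 104 107 107 107 108 107 107 108 109 106 101
 100 105 109 112 112 113 112 111 103  97]
202 [ 83  84  83  83  77  82  93 104 108 109 109 111 111 109 108 115 123 121
 120 125 128 128 125 122 118 112 100  92]
204 [ 85  84  83  82  78  80  91 100  9
[... 1891 characters left out ...]
 69]
224 [ 54  57  82  82  83  82  83  44  22  24  27  46  39  91 115 106 112 107
 110 107]
226 [ 39  42  43  40  40  40  38  54  27  34  22  63  25  95 116 108  77  79
  80  80]
228 [ 28  27  29  25  30  26  24  75  38   2  23  80  16 119 113  89  91  92
  89  94]
230 [ 23  25  30  30  29  28  77 131  45   0  51 112  91 113 111  92 108 110
 110 110]
232 [ 23  30  30  31  30  26  25  95  35   1  38  66   9 115 109  87 108 112
 110 115]
234 [ 44  47  46  47  45  43  42 148  24   5  55 101  41 177 166  91 106 107
 109 107]
236 [ 42  42  43  43  41  42  39 140  28   4  95 100  42 173 167  92 110 110
 107 112]
238 [ 40  42  47  44  41  41 104 161  24   8 123  77  48 169 164  87 102 105
 107 107]
```

```bash
python3 - <<'E'
from h import *
from workcell import bot
print(proj("top",[.5633,.0093,.1816]),proj("side",[.5633,.0093,.1816]))
g=cv2.cvtColor(cv2.imread("pics/pre.png"),6)
s=bot.observe();print(proj("top",s["position"]),proj("side",s["position"]),s["force"],s["grip_width"],s["finger_force"])
g=cv2.cvtColor(bot.grab_frame("top")["frame"],6)
print("top cols 243-266");[print(r,g[r,243:267]) for r in range(216,238,1)]
g=cv2.cvtColor(bot.grab_frame("side")["frame"],6)
print("side cols 255-282");[print(r,g[r,255:276]) for r in range(190,226,2)]
E
```

```text
[[275.79477366 224.43323426]] [[264.58304947 194.79317419]]
[[251.07963302 224.16003165]] [[265.73881385 213.07198435]] [-0.9958613  -2.52303064  7.65424168] 0.005292053404487633 4.0824557351879776
top cols 243-266
216 [145 138 142 141 138 144 150  96  22  76  89  73  25  33  20  10  13  18
  10  14  20  15  22  21]
217 [148 144 140 140 141 143 145  96  40  74  87  67  27  32  35  11  10  22
  15  15  22  24  25  18]
218 [146 144 146 146 142 146 153  99  39  82  88  57  25  29  35  19  20  19
  21  21  22  22  22  22]
219 [159 175 173 175 172 174 176  67  36  72  88  56  21  16  16  19  29  22
  19  23  21  20  23  15]
220 [ 39  32   5  22  30  31  31  41  94 161 104   0   6   3  10  24  22  23
  27  21  21  23  21  21]
221 [118 115 115 115 114 115 114 117  93 158  96   3  18  18   3  26  24  24
  21  21  19  20  21  24]
222 [112 130 130 125 128 127 149 146 134 107  56  67  71  32   4   4  10  13
  26  23  24  21  21  15]
223 [122 132 130 131 134 130 131  93  44  20  20  27  10  23   0   4   4  10
  25  18  23  27  18  18]
224 [ 56  64  86  86  86  87  87  45  19  26  27  33  39  72 
[... 2079 characters left out ...]
0  79  75  63  48  38  41  64  89  98 101 116 134
 140 138 133]
212 [ 91  86  87  85  83  83  88  89  72  48  36  42  66  92 103  99 112 131
 139 138 136]
214 [ 85  79  78  78  76  74  72  67  57  43  35  38  49  69  84  91 107 128
 137 138 136]
216 [ 68  68  69  69  67  66  60  54  45  38  35  39  62  89 103 100  97 108
 117 119 116]
218 [ 65  75  77  71  64  63  59  47  40  37  35  38  61  94 108 102  85  80
  83  84  83]
220 [ 91  99 100  88  73  68  67  67  67  69  70  71  83 104 118 116 102  92
  87  87  90]
222 [107 103 100  95  89  88  89  91  91  91  93  97 101 105 106  99  86  79
  78  78  78]
224 [ 88  87  86  84  85  86  86  86  86  86  88  95 100 103 104  91  67  53
  53  53  53]
```

The side pixels show two fingertips with a dark pin between them. I'll command a full close and see whether it stalls.

Emit:
servo_tool([
  [0, 0, 0, 0, 0, 0, 0],
  [0, 0, 0, 0, 0, 0, 0],
  [0, 0, 0, 0, 0, 0, 0],
  [0, 0, -0.5, 0, 0, 0, 0],
  [0, 0, -1, 0, 0, 0, 0],
  [0, 0, -1, 0, 0, 0, 0],
], force=40)

```text
clock: 4.0
position: [0.5605, 0.0914, 0.0811]
tool_rot: [3.138, -0.436, 1.511]
force: [-1.8, -2.9, 8.6]
grip_width: 0.0001
finger_force: 4.7
```

```bash
python3 go.py 0,153,95,25;  python3 - <<'E'
from h import *
from workcell import bot
g=cv2.cvtColor(bot.grab_frame("side")["frame"],6)
print("side cols 250-275");[print(r,g[r,250:276]) for r in range(200,222,2)]
E
```

```text
clock 4.0 grasp press mm [-0.5 61.7 98.3] F press [-3.   1.6  8.6] w 0.0001 ff 5 q [-0.31  0.68  0.44  1.92 -1.01  0.88  0.77]
0,153,95,25 cm [-0.06 -9.13  0.31] deg [ 0.1 -0.   0.2] world [0.469 0.098 0.078]
side cols 250-275
200 [ 45  38  34  37  43  46  40  29  23  22  25  26  27  23  25  24  40  62
  80  84  76  68  69  82 101 111]
202 [ 80  86  91  90  88  82  71  50  33  40  52  54  52  54  45  38  62  92
 109 113 119 125 125 124 128 132]
204 [ 82  90  97 100  95  87  77  59  40  45  56  55  51  56  51  39  54  75
  88  95 113 133 140 137 128 112]
206 [ 75  73  76  83  86  86  81  65  43  42  53  52  51  54  50  41  58  84
  96  98 107 126 134 125 102  81]
208 [ 61  62  62  67  75  83  85  78  66  60  59  52  48  53  57  65  88 107
 111 106 106 122 135 133 119 101]
210 [ 60  60  64  71  78  84  86  87  84  71  55  43  38  43  54  69  93 111
 113 106 101 116 134 139 138 134]
212 [ 58  62  81  99 101  91  87  87  84  70  52  38  35  38  48  68  91 107
 111 106  99 112 131 139 138 137]
214 [ 58  59  70  85  89  85  79  79  76  64  50  37  36  38  46  63  80  89
  86  86  91 107 128 138 137 136]
216 [ 56  58  59  60  65  67  69  69  68  61  47  38  35  37  44  60  84 103
 112 108 100  96 108 118 118 116]
218 [ 76  69  65  60  58  66  75  76  70  59  48  37  35  40  53  68  85 103
 114 113 102  86  81  84  84  83]
220 [ 93  88  85  85  87  90  99  99  89  73  66  64  65  69  77  91 103 112
 123 125 117 103  92  87  87  89]
```

The pin moved with the closed fingers, so they're probably resting on its top. I'll open, go about 14 mm lower and close again.

Emit:
servo_tool([
  [5, 0, 0, -1, 0, 0, 0],
  [5, 0, 0, -1, 0, 0, 0],
  [5, 0, 0, -1, 0, 0, 0],
  [5, 0, 0, 0, 0, 0, 0],
  [5, -0.3, 0, 0.7, 0, 0, 0],
  [5, -0.3, 0, 1.2, 0, 0, 0],
  [5, -0.3, 0, 1.2, 0, 0, 0],
])

```text
clock: 4.75
position: [0.5596, 0.0947, 0.0669]
tool_rot: [-3.141, -0.436, 1.511]
force: [0.5, 0.5, 0.6]
grip_width: 0.0501
finger_force: 0.0
```

```bash
python3 go.py; python3 look.py low.png
```

```text
clock 4.8 grasp press mm [ 2.7 62.8 84.1] F press [ 0.5 -0.4  0.6] w 0.0501 ff 0 q [-0.3   0.7   0.43  1.93 -1.03  0.86  0.79]
```

View pics/low.png

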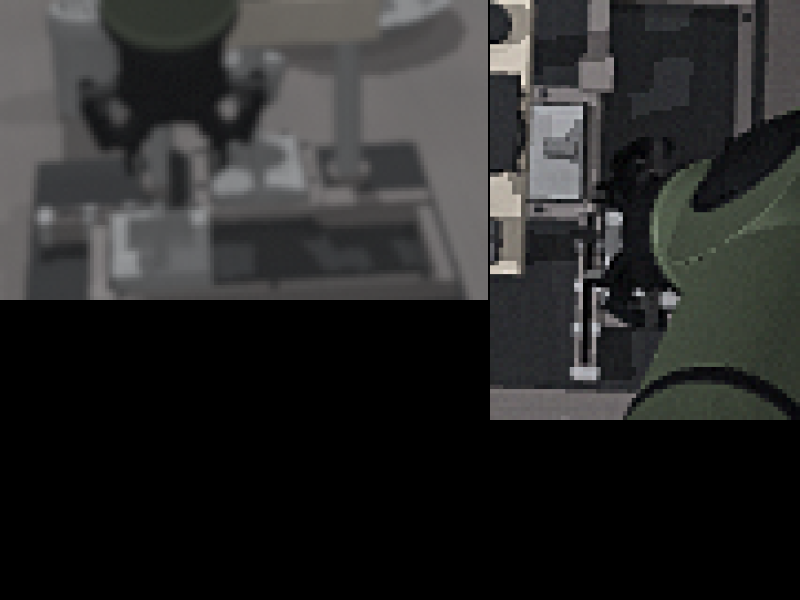

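The pin at (180,180) in the side view now stands between the fingertips at (135,160) and (220,160). Closing.

Emit:
servo_tool([
  [0, 0, 0, 0, 0, 0, 0],
  [0, 0, 0, 0, 0, 0, 0],
  [0, 0, 0, 0, 0, 0, 0],
  [0, 0, 0, 0, 0, 0, 0],
  [0, 0, 0, 0, 0, 0, 0],
], force=40)

```text
clock: 5.35
position: [0.5603, 0.0941, 0.0683]
tool_rot: [3.14, -0.436, 1.511]
force: [-2.3, -2.5, 5.9]
grip_width: 0.0112
finger_force: 39.0
```

```bash
python3 go.py 0,153,84,25
```

```text
clock 5.3 grasp press mm [ 2.2 62.  85.5] F press [-2.7  2.1  5.9] w 0.0112 ff 39 q [-0.3   0.7   0.43  1.93 -1.03  0.86  0.78]
0,153,84,25 cm [-0.23 -9.1   0.04] deg [-0.   0.   0.2] world [0.469 0.098 0.067]
```

Emit:
servo_tool([
  [0, 0, -0.8, 0, 0, 0, 0],
  [0, 0, -2, 0, 0, 0, 0],
  [0, 0, -3.5, 0, 0, 0, 0],
  [0, 0, -5, 0, 0, 0, 0],
  [0, 0, -6.5, 0, 0, 0, 0],
  [0, 0, -7.8, 0, 0, 0, 0],
  [0, 0, -8.7, 0, 0, 0, 0],
  [0, 0, -9.3, 0, 0, 0, 0],
  [0, 0, -9.3, 0, 0, 0, 0],
  [0, 0, -9.3, 0, 0, 0, 0],
])

```text
clock: 6.35
position: [0.472, 0.0991, 0.0686]
tool_rot: [3.132, -0.434, 1.512]
force: [29.5, 3.3, -11.7]
grip_width: 0.0111
finger_force: 39.6
```

```bash
python3 go.py;  python3 - <<'E'
from h import *
from workcell import bot
g=cv2.cvtColor(bot.grab_frame("side")["frame"],6)
print("side cols 222-252");[print(r,g[r,222:248]) for r in range(196,224,2)]
g=cv2.cvtColor(bot.grab_frame("top")["frame"],6)
print("top cols 246-260");[print(r,g[r,246:260]) for r in range(214,232,2)]
E
```

```text
clock 6.3 grasp press mm [  1.6 150.6  85.9] F press [  5.2 -29.3 -11.7] w 0.0111 ff 40 q [-0.31  0.59  0.39  2.16 -1.1   0.74  0.91]
side cols 222-252
196 [26 23 21 23 24 22 23 22 20 22 22 25 22 25 33 45 58 58 46 33 28 30 35 35
 29 23]
198 [25 22 21 21 26 34 39 40 36 29 23 23 22 31 44 55 52 41 31 26 27 27 26 24
 25 31]
200 [25 25 22 32 54 78 93 98 90 69 41 22 23 27 31 32 32 32 28 26 27 21 24 29
 44 61]
202 [ 24  24  23  28  47  71  96 108 106  87  55  27  22  21  24  28  29  27
  27  23  21  28  40  58  73  79]
204 [ 22  22  22  21  27  53  85 106 107  91  61  32  23  24  24  27  35  34
  29  30  37  54  68  77  81  82]
206 [58 39 26 24 32 44 67 85 86 73 50 34 25 22 34 53 68 70 67 67 70 74 77 76
 76 76]
208 [98 74 44 42 54 51 44 43 46 46 47 52 47 35 30 47 59 63 65 63 63 63 62 62
 62 63]
210 [106  87  56  43  52  53  41  33  35  36  44  54  54  41  31  40  53  60
  61  59  61  61  61  61  61  62]
212 [107  94  66  45  50  53  44  34  34  35  41  53  57  49  43  47  55  58
  58  57  58  58  58  58  58  58]
214 [109  99  78  60  59  60  52  40  36  35  38  49  60  60  58  57  58  57
  
[... 336 characters left out ...]
 81  77  80  79  77  80  87]
222 [ 98  88  92 122 144 144 124  95  71  57  50  54  66  75  81  96 107 104
  94  86  90  99 114 131 141 139]
top cols 246-260
214 [139 139 146 148 114  21  25  35  32  30  36  32  34  32]
216 [141 139 143 149 100  14  29  32  33  33  31  31  30  30]
218 [143 146 146 150 100  21  28  31  35  33  29  31  32  28]
220 [22 34 30 33 39 22 50 48 51 52 46 45 50 43]
222 [124 127 129 143 147 145  74  45  25  21  58  47  47  43]
224 [ 88  83  85  82 108 101   0  38 147  42 138 172 166 161]
226 [ 42  37  38  37 121 104   2  41 147  20  94 112 104  74]
228 [ 29  29  26  26  79  45   0  26  92  17 124 114  92  97]
230 [ 30  31  25  81 137  58   3  64 134  96 119 117  96 115]
```

The bolt is drawn: 29 N against the end stop, and the rod has gone from the mouth in the top view. Releasing, backing off, and moving to the round tab.

Emit:
servo_tool([
  [4, 0, 0.2, 0, 0, 0, 0],
  [4, 0, 0.2, 0, 0, 0, 0],
  [4, 0, 0.2, -2, 0, 0, 0],
  [4, 0, 0.2, -5, 0, 0, 0],
  [4, 0, 0.2, -9, 0, 0, 0],
  [4, 0, 0.2, -12, 0, 0, 0],
  [4, 0, 4, -12, 0, 7, 0],
  [4, 0, 9, -12, 0, 15, 0],
  [4, 0, 14, -12, 0, 15, 0],
  [4, 0, 15, -12, 0, 15, 0],
])

```text
clock: 7.45
position: [0.6167, 0.0394, 0.1753]
tool_rot: [3.141, -0.698, 1.51]
force: [-1.5, 0.4, -0.9]
grip_width: 0.04
finger_force: 0.0
```

```bash
python3 go.py -44,0,170,40 32,0,86,40;  python3 - <<'E'
from h import *
from workcell import bot
f=bot.grab_frame("top");g=cv2.cvtColor(f["frame"],6)
P=np.load("P.npy");print(proj("top",W(P,[(15,-5,112),(15,5,112),(39,-5,112),(39,5,112)])))
print("top cols 238-256");[print(r,g[r,238:257]) for r in range(198,216,1)]
E
```

```text
clock 7.5 grasp press mm [-53.    2.2 189.9] F press [ 0.3  1.6 -0.9] w 0.0400 ff 0 q [-0.07  0.71  0.44  1.69 -1.03  1.27  0.81]
-44,0,170,40 cm [-0.59  0.22  2.1 ] deg [-0.1 -0.   0.2] world [0.619 0.048 0.155]
32,0,86,40 cm [-0.17  0.25 13.42] deg [-0.1 -0.   0.2] world [0.624 0.124 0.071]
[[249.25463886 206.42704521]
 [249.11839363 209.45743318]
 [241.95758904 206.12837716]
 [241.8177101  209.1590538 ]]
top cols 238-256
198 [102  85  89  86  37  41  53  53  51  52  75  80  89  30  16  21  22  23
  32]
199 [ 99 128 182 179 180 174 178 176 174 174 172 178 183  27  19  22  28  27
  26]
200 [100 118 157 170 169 166 165 162 163 163 160 164 176  31  19  29  33  35
  34]
201 [ 97 113 155 152 150 148 166 168 166 171 168 178 186  17  29  32  33  31
  30]
202 [ 97 136 152 149 147 146 168 162 162 159 167 106 118  22  26  30  36  32
  34]
203 [ 64 140 154 149 143 148 166 161 161 168 170 108 118  22  35  33  33  33
  31]
204 [ 62 135 151 146 147 145 164 163 162 166 102 112 123  23  25  34  32  33
  34]
205 [ 65 140 151 153 149 149 167 165 167 104 110 113 106  26  29  30  29  33
  38]
206 [ 61 139 150 151 109 112 124 124 121  77 116 117 109  28  29  30  34  32
  30]
207 [ 81 137 152 153  84 117 109 111 115 113 113  78 113  30  30  34  27  31
  30]
208 [ 81 159 154 155 109 119 116 116 116 115 119  66 116  15  28  35  36  34
  27]
209 [ 72 157 153 150  77  87  89  88  92 111 116  58 114  11  31  34  33  27
  32]
210 [ 67 159 152 146 115  74  68  54  56  57  64  84 110  16  30  35  29  32
  36]
211 [ 65 154 148 147 144 152 152 153 154 151  88  93 106  15  29  34  30  28
  33]
212 [ 67 158 153 146 147 144 148 146 147 148 147 156 104  17  29  31  31  33
  32]
213 [ 71 156 147 146 143 145 146 144 144 146 148 154 118  19  32  33  32  33
  31]
214 [ 93 153 143 143 142 144 142 137 141 144 143 151 112  16  31  30  32  33
  34]
215 [ 94 153 147 139 143 141 141 141 138 138 142 145 102  18  32  32  36  33
  32]
```

The tab top is at (245.5,208) in the top view, within 1 px of the model. Approaching along the tool axis.

Emit:
servo_tool([
  [4, -0.2, 0.2, 2, 0, 0, 0],
  [4, -0.2, 0.2, 5, 0, 0, 0],
  [4, -0.2, 0.2, 8, 0, 0, 0],
  [4, -0.2, 0.2, 10.5, 0, 0, 0],
  [4, -0.2, 0.2, 12, 0, 0, 0],
  [4, -0.2, 0.2, 12.7, 0, 0, 0],
  [4, -0.2, 0.2, 12.7, 0, 0, 0],
], force=50)

```text
clock: 8.2
position: [0.6202, 0.1206, 0.078]
tool_rot: [3.141, -0.698, 1.512]
force: [0.6, -0.4, 1.1]
grip_width: 0.0402
finger_force: 0.0
```

```bash
python3 go.py 32,0,86,40; python3 - <<'E'
from h import *
from workcell import bot
P=np.load("P.npy");print(proj("side",W(P,[(15,0,112),(15,0,66),(39,0,112)])),proj("side",bot.observe()["position"]))
g=cv2.cvtColor(bot.grab_frame("side")["frame"],6)
print("side cols 268-300");[print(r,g[r,266:302]) for r in range(186,214,2)]
E
```

```text
clock 8.2 grasp press mm [28.3  3.9 92.6] F press [-0.3 -0.7  1.1] w 0.0402 ff 0 q [-0.15  0.82  0.35  1.77 -1.17  1.08  0.9 ]
32,0,86,40 cm [-0.14  0.4   0.74] deg [-0.2  0.   0.2] world [0.624 0.124 0.071]
[[283.06517099 201.51752235]
 [283.43247779 215.36110401]
 [282.48845972 197.76206788]] [[281.39529011 207.7466237 ]]
side cols 268-300
186 [107  92  61  39  37  45  52  55  54  54  51  51  50  51  51  50  50  50
  50  50  51  50  51  50  51  52  51  53  54  53  49  44  49  62  77  80]
188 [87 71 48 30 25 25 33 41 47 51 54 54 55 55 53 54 53 54 52 53 52 53 53 55
 54 53 52 47 45 39 34 39 48 56 59 59]
190 [56 50 42 30 23 22 24 24 26 27 34 38 41 45 49 52 52 51 50 51 50 51 48 45
 41 37 32 30 26 23 21 25 35 40 45 47]
192 [40 36 28 24 25 21 22 21 24 24 22 25 24 24 27 27 27 29 31 28 29 28 26 25
 24 22 22 22 21 21 21 24 28 34 41 42]
194 [40 47 57 54 40 26 22 23 20 24 24 21 21 22 21 21 21 24 18 22 21 21 21 22
 22 20 22 25 26 26 28 30 28 31 37 38]
196 [32 38 39 39 34 26 25 23 23 25 21 22 21 22 23 24 22 21 22 22 22 22 20 20
 24 26 25 28 31 29 31 28 28 25 24 23]
198 [26 25 25 26 25 26 24 21 2
[... 441 characters left out ...]
87  87  84  82  82  84
  85  87  88  87  74  56  57  68  79  91  95  95  96 103 100  88  78  76]
206 [ 95 101  99  96  95 103 102  86  67  62  72  77  81  83  83  81  81  83
  84  84  82  82  73  66  82 110 130 131 118 108 111 112 101  81  62  57]
208 [ 95 111 112 105 106 122 132 128 114  98  88  83  83  85  85  83  81  83
  85  83  86  88  92 101 117 132 141 140 128 112 106 107 103  87  69  64]
210 [ 93 111 113 106 100 115 134 140 137 133 128 121 117 114 107  99  90  86
  87  98 114 124 127 133 137 140 143 146 141 123 108 107 107  96  77  70]
212 [ 90 107 110 106  99 111 132 138 138 137 137 136 137 137 134 123 103  89
  90 111 133 143 145 145 145 145 147 148 144 129 110  98  94  95  86  67]
```

Emit:
servo_tool([
  [4, -0.1, 0.3, 0.4, 0, 0, 0],
  [4, -0.1, 0.3, 0.7, 0, 0, 0],
  [3, -0.1, 0.3, 0.7, 0, 0, 0],
  [0, -0.1, 0.3, 0.7, 0, 0, 0],
  [0, -0.1, 0.3, 0.7, 0, 0, 0],
  [0, -0.1, 0.3, 0.7, 0, 0, 0],
  [0, -0.1, 0.3, 0.7, 0, 0, 0],
], force=50)

```text
clock: 8.95
position: [0.6242, 0.1235, 0.0725]
tool_rot: [3.14, -0.698, 1.512]
force: [-1.2, -3.0, 4.1]
grip_width: 0.0085
finger_force: 50.5
```

```bash
python3 go.py
```

```text
clock 8.9 grasp press mm [31.4  0.1 87.1] F press [-3.   1.   4.1] w 0.0085 ff 51 q [-0.15  0.83  0.34  1.76 -1.18  1.07  0.9 ]
```

Gripped the tab. Pulling it 11.6 cm straight out along press −x.

Emit:
servo_tool([
  [0, -0.77, 0, -0.64, 0, 0, 0],
  [0, -1.91, 0, -1.61, 0, 0, 0],
  [0, -3.06, 0, -2.57, 0, 0, 0],
  [0, -4.21, 0, -3.54, 0, 0, 0],
  [0, -5.36, 0, -4.5, 0, 0, 0],
  [0, -6.51, 0, -5.46, 0, 0, 0],
  [0, -7.66, 0, -6.43, 0, 0, 0],
  [0, -8.43, 0, -7.07, 0, 0, 0],
  [0, -8.85, 0, -7.43, 0, 0, 0],
  [0, -8.85, 0, -7.43, 0, 0, 0],
])

```text
clock: 9.95
position: [0.6171, 0.0066, 0.0723]
tool_rot: [3.14, -0.698, 1.51]
force: [-0.3, 1.9, 5.8]
grip_width: 0.0082
finger_force: 50.4
```

```bash
python3 go.py;python3 - <<'E'
from h import *
from workcell import bot
P=np.load("P.npy")
g=cv2.cvtColor(bot.grab_frame("side")["frame"],6)
print(proj("side",W(P,[(-104,-36,66),(-104,36,66),(-12,-36,66)])).round(1).tolist())
print("side cols 266-302");[print(r,g[r,266:302]) for r in range(212,244,2)]
E
```

```text
clock 9.9 grasp press mm [-85.7  -0.2  86.9] F press [1.8 0.4 5.8] w 0.0082 ff 50 q [ 0.01  0.87  0.39  1.69 -1.09  1.19  0.98]
[[299.8, 236.0], [273.3, 237.5], [296.5, 219.2]]
side cols 266-302
212 [42 48 53 53 50 44 35 26 24 28 35 42 48 53 55 56 57 56 53 53 53 53 52 52
 52 51 51 52 53 53 55 54 54 52 48 40]
214 [50 47 46 45 41 33 25 24 24 23 23 22 27 32 36 42 46 50 53 53 54 54 55 54
 56 55 53 52 51 51 48 42 37 32 28 25]
216 [38 36 36 40 39 35 28 26 24 23 21 23 22 23 24 22 23 26 30 31 34 34 34 36
 35 34 33 32 31 26 25 25 24 29 44 46]
218 [26 25 33 42 44 35 27 26 28 29 24 26 23 23 23 21 24 21 23 24 22 21 23 22
 23 22 22 20 19 21 22 24 25 35 45 46]
220 [53 41 30 29 28 25 23 24 27 28 29 26 24 24 22 24 22 22 23 24 25 24 22 22
 22 24 23 23 21 24 24 25 28 23 26 25]
222 [118 119 102  77  54  30  22  22  23  23  24  26  30  28  24  21  19  24
  38  56  65  57  42  30  23  19  22  32  50  60  60  45  31  28  35  44]
224 [119 130 125 112  92  70  67  69  62  54  48  56  63  59  43  30  27  31
  47  67  80  73  54  41  39  32  31  55  82  99  98  82  59  45  50  60]
226 [ 96 102 103  97  81  67
[... 522 characters left out ...]
 102 104 103 103 104 105 104 105 103  98  84  65  58]
234 [104 105 105 102  89  73  70  84  93  93  91  91  89  90  90  91  91  90
  88  86  86  88  97 102 103 102 102 103 103 104 105 104 101  89  71  60]
236 [102 103 101 100  91  73  65  76  88  90  90  90  89  89  89  90  90  90
  90  91  94  96  96  97  98  96  96  96  96  96  96  95  92  83  66  55]
238 [90 90 88 89 84 71 60 71 83 86 85 86 85 86 85 86 86 85 85 87 88 88 88 87
 86 86 86 86 85 85 86 85 84 76 63 55]
240 [86 85 85 85 81 70 61 66 77 81 81 80 80 80 79 81 80 81 83 83 77 70 71 76
 81 81 82 81 82 81 80 81 81 79 78 77]
242 [77 75 74 74 74 73 73 72 73 73 73 73 72 73 73 73 74 75 77 77 73 69 68 71
 74 75 73 74 73 74 73 72 71 72 72 72]
```

The block is clear in the lane middle, with its edges at columns 272 and 299 as modelled. Sliding 8 cm to the far place.

Emit:
servo_tool([
  [0, 0, 0.5, 0, 0, 0, 0],
  [0, 0, 1.5, 0, 0, 0, 0],
  [0, 0, 2.7, 0, 0, 0, 0],
  [0, 0, 3.9, 0, 0, 0, 0],
  [0, 0, 5.1, 0, 0, 0, 0],
  [0, 0, 6.3, 0, 0, 0, 0],
  [0, 0, 7.2, 0, 0, 0, 0],
  [0, 0, 7.8, 0, 0, 0, 0],
  [0, 0, 7.8, 0, 0, 0, 0],
  [0, 0, 7.8, 0, 0, 0, 0],
])

```text
clock: 11.0
position: [0.6953, 0.0028, 0.0724]
tool_rot: [3.139, -0.697, 1.512]
force: [2.0, -0.5, 4.4]
grip_width: 0.0082
finger_force: 50.4
```

```bash
python3 go.py
```

```text
clock 11.0 grasp press mm [-84.4 -78.6  86.9] F press [-0.3 -2.   4.4] w 0.0082 ff 50 q [ 0.01  0.96  0.39  1.46 -1.08  1.26  0.85]
```

Emit:
servo_tool([
  [3, 0, 0, 0, 0, 0, 0],
  [4, 0, 0, 0, 0, 0, 0],
  [4, 0, 0, -2, 0, 0, 0],
  [4, 0, 0, -5, 0, 0, 0],
  [4, 0, 0, -9, 0, 0, 0],
  [4, 0, -4, -9, 0, 0, 0],
  [4, 0, -9, -9, 0, 0, 0],
  [4, 0, -14, -9, 0, 0, 0],
  [4, 0, -15.9, -9, 0, 0, 0],
  [4, 0, -15.9, -9, 0, 0, 0],
])

```text
clock: 12.0
position: [0.5308, -0.0459, 0.1427]
tool_rot: [3.14, -0.698, 1.509]
force: [1.0, -0.8, 0.0]
grip_width: 0.04
finger_force: 0.0
```

```bash
python3 go.py -83,81,87,40; python3 look.py parked.png; python3 - <<'E'
from h import *
P=np.load("P.npy")
X=W(P,[(-104,-116,66),(-104,-44,66),(-12,-44,66),(-12,-116,66)])
print(((proj("side",X)-[215,165])*[488/130,300/80]).round(0).tolist(),((proj("top",X)-[230,175])*[310/70,420/95]+[490,0]).round(0).tolist())
E
```

```text
clock 12.0 grasp press mm [-143.6   82.5  157.2] F press [-0.8 -1.   0. ] w 0.0400 ff 0 q [ 0.08  0.7   0.46  1.84 -0.98  1.26  1.04]
-83,81,87,40 cm [0.13 0.15 9.28] deg [-0.   0.   0.1] world [0.536 0.014 0.072]
[[428.0, 260.0], [329.0, 266.0], [316.0, 203.0], [409.0, 198.0]] [[739.0, 6.0], [736.0, 99.0], [616.0, 94.0], [620.0, 1.0]]
```

View pics/parked.png

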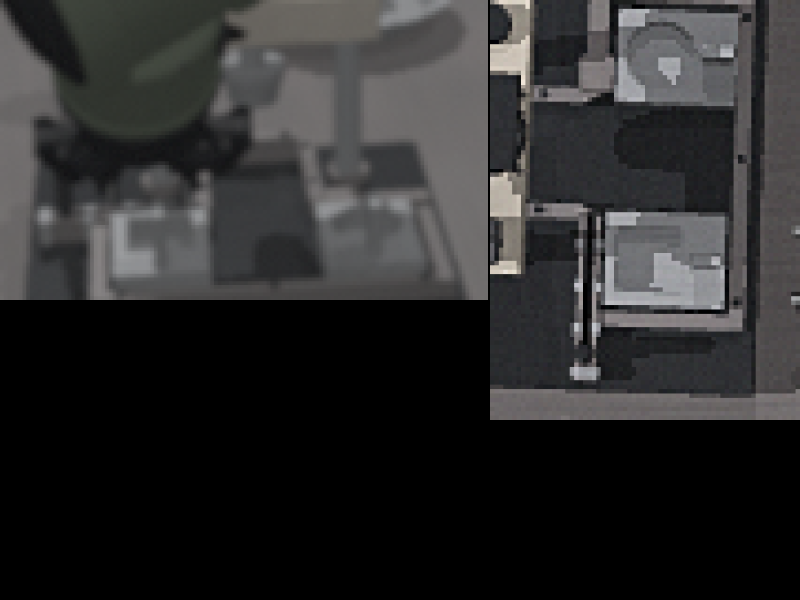

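The round mould is parked at (677,57) in the top inset, within about 3 mm of the place. The fingers (rows 232 and 298) straddle the square tab's row (262). Approaching.

Emit:
servo_tool([
  [4, 0.1, 0.1, 2, 0, 0, 0],
  [4, 0.1, 0.1, 5, 0, 0, 0],
  [4, 0.1, 0.1, 7.5, 0, 0, 0],
  [4, 0.1, 0.1, 8.9, 0, 0, 0],
  [4, 0.1, 0.1, 9.3, 0, 0, 0],
  [3, 0.1, 0.1, 9.3, 0, 0, 0],
  [0, 0.1, 0.1, 9.3, 0, 0, 0],
  [0, 0.1, 0.1, 9.3, 0, 0, 0],
  [0, 0.1, 0.1, 9.3, 0, 0, 0],
  [0, 0.1, 0.1, 9.3, 0, 0, 0],
], force=50)

```text
clock: 13.1
position: [0.538, 0.0152, 0.0713]
tool_rot: [3.138, -0.698, 1.512]
force: [0.0, -2.1, 7.4]
grip_width: 0.0083
finger_force: 50.5
```

```bash
python3 go.py
```

```text
clock 13.1 grasp press mm [-82.2  79.2  85.9] F press [-2.  -0.1  7.4] w 0.0083 ff 50 q [ 0.02  0.79  0.38  1.91 -1.11  1.12  1.11]
```

Emit:
servo_tool([
  [0, -0.23, 0.3, -0.19, 0, 0, 0],
  [0, -0.23, 1.2, -0.19, 0, 0, 0],
  [0, -0.23, 2.4, -0.19, 0, 0, 0],
  [0, -0.23, 3.6, -0.19, 0, 0, 0],
  [0, -0.23, 4.8, -0.19, 0, 0, 0],
  [0, -0.23, 6, -0.19, 0, 0, 0],
  [0, -0.23, 7.2, -0.19, 0, 0, 0],
  [0, -0.23, 7.9, -0.19, 0, 0, 0],
  [0, -0.23, 7.9, -0.19, 0, 0, 0],
  [0, -0.23, 7.9, -0.19, 0, 0, 0],
])

```text
clock: 14.1
position: [0.6168, 0.0079, 0.0714]
tool_rot: [3.138, -0.698, 1.513]
force: [2.1, 0.1, 5.0]
grip_width: 0.0083
finger_force: 50.1
```

```bash
python3 go.py 31.4,0,86,40
```

```text
clock 14.1 grasp press mm [-84.4   0.1  86. ] F press [ 0.3 -2.1  5. ] w 0.0083 ff 50 q [ 0.01  0.87  0.39  1.69 -1.09  1.19  0.98]
31.4,0,86,40 cm [8.87 0.06 7.44] deg [-0.  -0.   0.3] world [0.624 0.123 0.071]
```

Emit:
servo_tool([
  [0, 0.77, 0, 0.64, 0, 0, 0],
  [0, 1.91, 0, 1.61, 0, 0, 0],
  [0, 3.06, 0, 2.57, 0, 0, 0],
  [0, 4.21, 0, 3.54, 0, 0, 0],
  [0, 5.36, 0, 4.5, 0, 0, 0],
  [0, 6.51, 0, 5.46, 0, 0, 0],
  [0, 7.66, 0, 6.43, 0, 0, 0],
  [0, 8.43, 0, 7.07, 0, 0, 0],
  [0, 8.43, 0, 7.07, 0, 0, 0],
])

```text
clock: 15.0
position: [0.623, 0.1193, 0.0714]
tool_rot: [3.139, -0.699, 1.514]
force: [1.6, 1.7, 5.6]
grip_width: 0.0083
finger_force: 50.0
```

```bash
python3 go.py 31.4,0,86,40
```

```text
clock 15.0 grasp press mm [27.2  1.1 85.9] F press [ 1.8 -1.5  5.6] w 0.0083 ff 50 q [-0.14  0.83  0.33  1.76 -1.17  1.07  0.91]
31.4,0,86,40 cm [0.32 0.11 0.27] deg [-0.1 -0.1  0.3] world [0.624 0.123 0.071]
```

Emit:
servo_tool([
  [0, 0.23, 0.05, 0.19, 0, 0, 0],
  [0, 0.46, 0.05, 0.39, 0, 0, 0],
  [0, 0.65, 0.05, 0.55, 0, 0, 0],
  [0, 0.65, 0.05, 0.55, 0, 0, 0],
])

```text
clock: 15.4
position: [0.6243, 0.1255, 0.0714]
tool_rot: [3.138, -0.698, 1.512]
force: [1.0, -1.0, 8.4]
grip_width: 0.0084
finger_force: 50.5
```

```bash
python3 go.py
```

```text
clock 15.4 grasp press mm [33.4  0.1 85.9] F press [-0.9 -1.   8.4] w 0.0084 ff 51 q [-0.14  0.83  0.33  1.76 -1.18  1.06  0.9 ]
```

Emit:
servo_tool([
  [0, 0.2, 0, 0.17, 0, 0, 0],
  [0, 0.4, 0, 0.34, 0, 0, 0],
  [0, 0.55, 0, 0.46, 0, 0, 0],
  [0, 0.55, 0, 0.46, 0, 0, 0],
])

```text
clock: 15.8
position: [0.6252, 0.1264, 0.071]
tool_rot: [3.137, -0.692, 1.507]
force: [-9.4, -34.9, 25.8]
grip_width: 0.0083
finger_force: 56.6
```

```bash
python3 go.py; python3 - <<'E'
from workcell import bot
import cv2
a=cv2.cvtColor(cv2.imread("pics/top0.png"),6);g=cv2.cvtColor(bot.grab_frame("top")["frame"],6)
for r in (199,200,202,203,213,214,216,217):print(r,a[r,236:254],g[r,236:254])
E
```

```text
clock 15.8 grasp press mm [34.5 -0.6 85.7] F press [-35.4   7.2  25.8] w 0.0083 ff 57 q [-0.15  0.83  0.33  1.76 -1.18  1.05  0.89]
199 [ 39 136  96 125 176 171 171 167 172 169 169 170 169 171 172  21  47  75] [ 48 143 100 128 181 180 175 175 177 177 178 173 127 134  61  16  11  12]
200 [  9  64  89 111 149 166 160 159 156 156 155 156 156 157 166  21  52  81] [  6  67  99 112 152 169 163 165 163 165 160 164 165 179  27  26  15  12]
202 [ 29  20  94 133 149 143 141 142 158 157 154 157 158 103 112  16  60  83] [ 36  24  95 113 155 149 149 146 168 171 173 185 187 126  43  17   9  14]
203 [ 30  20  59 134 145 138 142 138 154 155 156 159 162 100 113  20  64  82] [ 36  17  64 140 148 147 144 144 167 175  67  25  38  26   5   8  11   8]
213 [ 40  79  69 151 142 140 138 140 139 139 135 139 140 146 110  21  73 123] [ 39  86  72 152 149 145 146 150 160  58   0   0   0   2   4  12  15   2]
214 [ 74  94  93 147 136 134 140 140 133 137 136 134 139 146 112  19  70 120] [ 81  99  91 154 140 141 143 144 149 152 109 116 119  50  14  12   8  13]
216 [118 107  85 152 143 136 139 138 138 136 137 135 139 143  91  25  76  84] [117 110  93 152 144 144 147 147 144 146 144 148 154  97  18   6  11  10]
217 [109 108  85 147 143 143 144 138 139 137 139 133 137 144  94  35  77  83] [116 105  92 151 145 142 141 144 140 140 142 147 151  93   8   7  14   9]
```

The mould is hard against the stop at 35 N. I'll relax the push, release, and back out.

Emit:
servo_tool([
  [0, -0.4, 0, -0.32, 0, 0, 0],
  [3, -0.4, 0, -0.32, 0, 0, 0],
  [4, -0.4, 0, -0.32, 0, 0, 0],
  [4, -0.4, 0, -0.32, 0, 0, 0],
  [4, -0.4, 0, -2, 0, 0, 0],
  [4, -0.4, 0, -5, 0, 0, 0],
  [4, -0.4, 0, -9, 0, 0, 0],
  [4, -0.4, 0, -12, 0, 0, 0],
  [4, -0.4, -4, -13, 0, -7, 0],
  [4, -0.4, -8, -13, 0, -15, 0],
])

```text
clock: 16.85
position: [0.5404, 0.0474, 0.1687]
tool_rot: [3.138, -0.437, 1.506]
force: [0.8, 2.9, -1.3]
grip_width: 0.04
finger_force: 0.0
```

```bash
python3 go.py -50,150,195,25 8,151,84,25; python3 - <<'E'
from h import *
from workcell import bot
a=cv2.cvtColor(cv2.imread("pics/top0.png"),6);g=cv2.cvtColor(bot.grab_frame("top")["frame"],6)
for r in (200,203,213,216):print(r,a[r,236:254],g[r,236:254])
E
```

```text
clock 16.9 grasp press mm [-45.7  79.  185.9] F press [ 2.9 -0.6 -1.3] w 0.0400 ff 0 q [-0.3   0.53  0.54  1.91 -0.85  1.02  0.67]
-50,150,195,25 cm [-0.01 -7.1  -1.03] deg [ 0.2 -0.  -0. ] world [0.469 0.048 0.178]
8,151,84,25 cm [ 0.55 -7.25 11.48] deg [ 0.2 -0.  -0. ] world [0.472 0.106 0.067]
200 [  9  64  89 111 149 166 160 159 156 156 155 156 156 157 166  21  52  81] [  7  67  96 110 151 165 167 164 165 167 167 167 168 179 102  19  25  37]
203 [ 30  20  59 134 145 138 142 138 154 155 156 159 162 100 113  20  64  82] [ 36  16  62 137 149 146 144 141 161 158 161 166 169 113  60  25  33  28]
213 [ 40  79  69 151 142 140 138 140 139 139 135 139 140 146 110  21  73 123] [ 39  80  74 157 147 148 146 149 146 145 147 146 153 164  21  24  33  32]
216 [118 107  85 152 143 136 139 138 138 136 137 135 139 143  91  25  76  84] [119 112  85 153 147 145 147 146 142 147 142 147 151 131  24  28  36  27]
```

The square mould sits about 2 mm deeper than the round one did, so it's home. Back to the drawn handle.

Emit:
servo_tool([
  [4, 0, -3.5, -0.5, 0, 0, 0],
  [4, 0.3, -7.2, 0, 0, 0, 0],
  [4, 0.5, -7.2, 3, 0, 0, 0],
  [4, 0.5, -7.2, 6.5, 0, 0, 0],
  [4, 0.5, -7.2, 9.5, 0, 0, 0],
  [4, 0.5, -7.2, 11.3, 0, 0, 0],
  [2.5, 0.5, -7.2, 11.3, 0, 0, 0],
  [0, 0.5, -7.2, 11.3, 0, 0, 0],
  [0, 0.5, -7.2, 11.3, 0, 0, 0],
  [0, 0.5, -7.2, 11.3, 0, 0, 0],
], force=40)

```text
clock: 17.9
position: [0.473, 0.1081, 0.0684]
tool_rot: [3.139, -0.441, 1.511]
force: [6.3, 2.9, -16.8]
grip_width: 0.0118
finger_force: 39.0
```

```bash
python3 go.py 6,51,85,25
```

```text
clock 17.9 grasp press mm [ 10.5 150.1  85.6] F press [  3.3  -6.1 -16.8] w 0.0118 ff 39 q [-0.32  0.6   0.39  2.15 -1.11  0.75  0.9 ]
6,51,85,25 cm [-0.48  9.9  -0.13] deg [ 0.1 -0.3  0.2] world [0.572 0.097 0.068]
```

Emit:
servo_tool([
  [0, -0.2, 0.6, 0, 0, 0, 0],
  [0, -0.2, 1.8, 0, 0, 0, 0],
  [0, -0.2, 3.2, 0, 0, 0, 0],
  [0, -0.2, 4.6, 0, 0, 0, 0],
  [0, -0.2, 6, 0, 0, 0, 0],
  [0, -0.2, 7.4, 0, 0, 0, 0],
  [0, -0.2, 8.7, 0, 0, 0, 0],
  [0, -0.2, 9.7, 0, 0, 0, 0],
  [0, -0.2, 10.2, 0, 0, 0, 0],
  [0, -0.2, 10.3, 0, 0, 0, 0],
])

```text
clock: 18.9
position: [0.573, 0.1022, 0.0683]
tool_rot: [-3.139, -0.445, 1.512]
force: [-16.0, 7.9, 7.6]
grip_width: 0.0117
finger_force: 41.5
```

```bash
python3 go.py
```

```text
clock 18.9 grasp press mm [10.9 49.8 85.4] F press [ 6.9 16.5  7.6] w 0.0117 ff 42 q [-0.31  0.72  0.43  1.89 -1.03  0.88  0.76]
```

The bolt has travelled 100 mm and met its end stop at 16 N. Releasing and withdrawing.

Emit:
servo_tool([
  [0, -0.1, -0.3, 0, 0, 0, 0],
  [3, -0.1, -0.3, 0, 0, 0, 0],
  [4, -0.1, -0.3, 0, 0, 0, 0],
  [4, -0.1, -0.3, 0, 0, 0, 0],
  [4, -0.2, -0.3, -2, 0, 0, 0],
  [4, -0.2, -0.3, -5, 0, 0, 0],
  [4, -0.2, -0.3, -9, 0, 0, 0],
  [4, -0.2, -0.3, -14, 0, 0, 0],
  [4, -5, -0.3, -17, 0, 0, 0],
  [4, -8, -0.3, -19, 0, 0, 0],
])

```text
clock: 19.9
position: [0.5624, -0.0543, 0.2061]
tool_rot: [3.138, -0.441, 1.513]
force: [0.1, -0.3, 0.1]
grip_width: 0.0399
finger_force: 0.0
```

```bash
python3 go.py; python3 look.py end.png; python3 - <<'E'
from workcell import bot
import cv2
a=cv2.cvtColor(cv2.imread("pics/top0.png"),6);g=cv2.cvtColor(bot.grab_frame("top")["frame"],6)
for r in (200,208,216,218,220,222,224,226,228,230):print(r,a[r,244:258],g[r,244:258])
a=cv2.cvtColor(cv2.imread("pics/side0.png"),6);g=cv2.cvtColor(bot.grab_frame("side")["frame"],6)
for r in (208,212,216):print(r,a[r,258:272],g[r,258:272])
E
```

```text
clock 19.9 grasp press mm [-145.8   50.4  223.3] F press [-0.3 -0.1  0.1] w 0.0399 ff 0 q [-0.14  0.57  0.59  1.75 -0.79  1.21  0.74]
200 [156 156 155 156 156 157 166  21  52  81  99  31  26  29] [164 167 168 169 169 176 103   6  58 149  96  39  27  27]
208 [112 112 113 110 109  65 105  12  66  90  72  25  27  33] [109 113 111 113  71 127  47  22  73  90  79  25  32  29]
216 [138 136 137 135 139 143  91  25  76  84  69  23  30  29] [149 144 149 148 151 135  21  39 105 116  69  23  27  32]
218 [139 143 139 139 140 146  96  38  72  83  54  26  32  35] [146 148 148 150 154 137   5  43 110 113  49  31  32  32]
220 [ 36   8  19  29  26  31  36  94 156  94  55  24  28  34] [122  87  91 108 111  80   6  42  76 102  50  29  34  32]
222 [123 122 122 122 121 141 144 125 154  89  44  24  60  58] [112 108 111 111 109 126 155  99 128  95  50  28  32  33]
224 [ 57  82  82  83  82  83  44  22  24  27  46  39  91 115] [60 84 86 88 86 87 19 24 25 32 54 48 23 36]
226 [ 42  43  40  40  40  38  54  27  34  22  63  25  95 116] [40 40 45 37 40 42 82 46 25 14 68 35 29 31]
228 [ 27  29  25  30  26  24  75  38   2  23  80  16 119 113] [28 28 35 32 27 22 77 36  0 20 87 23 27 32]
230 [ 25  30  30  29  28  77 131  45   0  51 112  91 113 111] [ 26  31  29  32  29  82 136  48   0  61 118 106  26  31]
208 [ 83  80  73  66  55  43  35  32  45  73  95 101 103 119] [ 86  83  76  70  60  49  40  34  39  60  88 106 118 134]
212 [ 83  80  81  86  86  71  48  35  40  64  89  99  97 109] [ 85  84  82  92 100  89  60  40  34  53  86 105 115 126]
216 [ 67  66  63  60  54  45  36  36  40  59  86 101  96  94] [ 71  69  66  62  55  47  40  35  35  45  73  97 108 111]
```

View pics/end.png

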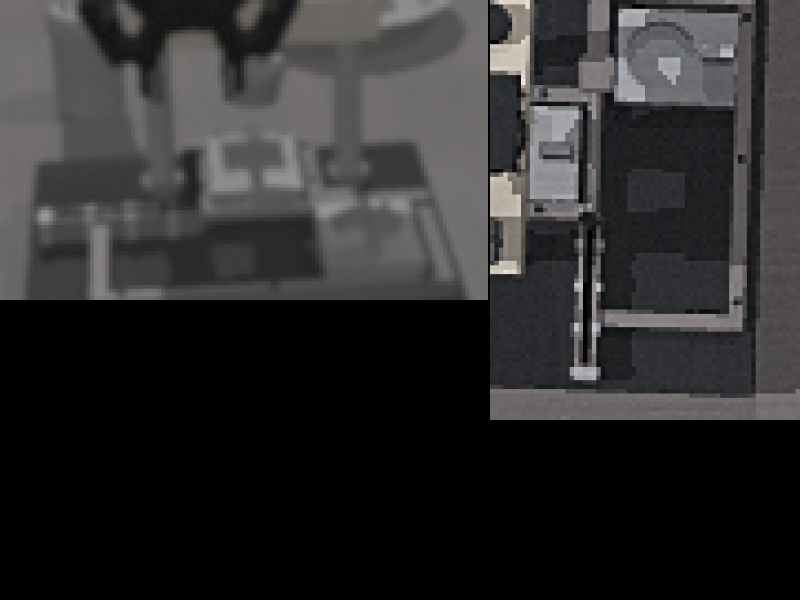

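The square mould is home in the nest at (555,155), the round one is parked at (677,57), and the bolt lies across the mouth with its pin where it started. The gripper is clear of everything. Handing in.

```bash
python3 -c "
from workcell import bot
print(bot.job_done())"
```

```text
the job is handed in; nothing more can be done
None
```

The mould change is finished and handed in at about 20 s of the 69 s: the round mould is parked in the far place, the square mould is home against the back stop and the bolt is fully shot; no verdict came back.

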